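# Unlatch the orange food box

## Robot

A 6-joint arm with a two-finger parallel gripper is mounted at the origin on the work surface. World frame = base frame: x ahead of the robot, y to its left, z up, the work surface at z = 0. Lengths are in mm, angles in rad, forces in N, time in s.
With the tool pointing down it reaches from about 350 to 775 mm from the base axis. Payload 7.3 kg.
Tool frame: the origin (TCP) lies at the very end of the fingers, on their centre line; the grasp point (between the pads) lies 19 mm behind it; x points along the fingers, y is the direction in which the jaws open and shut, and the axes are right-handed (so a half turn about x gives the same grasp; the last joint's range is limited). The gripper opens to 92 mm and grips with 3 to 60 N. Pads are 19 mm wide; open, the fingers measure 130 mm over their backs; the gripper's body (75 mm by 190 mm) begins 47 mm behind the grasp point.
Start: joints at [1.151, 0.342, 1.524, -0, 1.275, -0.146], TCP at [141.94, 505.468, 226.741] pointing down, gripper open.
Joint ranges: [-2.53, 2.53], [-0.77, 2.02], [0.04, 2.7], [-1, 4.14], [0.28, 2.66], [-3.11, 3.11]. Speed limits (rad/s): [2.57, 2.57, 3.14, 3.14, 3.14, 3.14].

## Interface

Orientations are given as [roll, pitch, yaw] about the fixed x, y, z axes, in that order (R = Rz(yaw) Ry(pitch) Rx(roll)).
In Python, from plant import bot gives the robot as it stands.
- The arm moves only by the tool step_arm, never from a script. Its argument "targets" is a list that holds one entry, the list of rows, each a list of 4 numbers: the shift along the tool's x, y, z in m, then the turn about the tool's x in degrees. A call has exactly 5 rows; each row is the pose to reach, as a shift and turn from the pose measured when the call began, along the tool's axes at that moment; what a row does not reach only later rows make up. A row lasts 1/12 s, in which the tool goes at most 41.7 mm and 7.16 degrees, less where a joint would pass 70% of its speed; a pose out of reach is approached as far as the arm can. A call with a gripper value outside its range is refused whole. "jaw" is the closure, from 0 (fully open) to 1 (shut), set as the call begins (left out, the last holds). The fingers move at their own pace and stop on an object; the grip force is fixed at half the most. Time passes only in rows, so rows that repeat a pose let the fingers close, or fill a call up. It gives the time, the measured TCP pose, the force and the opening at its end, in the units of the state.
- bot.get_obs(): the state, without advancing time (a new reading comes with each control period).
- bot.capture(name): name is "scene" or "top" or "wrist"; returns a dict with "color" (400x640x3 uint8, red, green, blue), "depth" (400x640 float32, mm along the optical axis (not along the pixel's ray), 0 where there is no reading), "fov_y" (degrees; the focal length in pixels is half the picture's height over the tangent of half this angle, whatever the lens; pixels are square), "cx", "cy" (the principal point, pixels), "rvec" (rotation vector, rad) and "tvec" (3), from world to camera coordinates, as OpenCV has them. Camera axes: x right, y down, z forward; pixel columns grow to the right and rows downward; lengths in mm; the calibration is good to about 2 mm. A picture is of the moment at which its call begins.
- bot.close_job(): hands the job in, once; it reports no verdict.
The state is a dict: "time": time; "joint_positions": joint angles; "dq": joint speeds; "tau": joint torques, N m; "tool_pos": TCP position; "tcp_rot": TCP orientation; "contact_force": force on the tool from outside, world axes, zero at the start; "moment": the same for the moment, N m; "grip_width": finger opening in mm.
Only numpy, scipy, OpenCV 4.12 (cv2) and the standard library are available. Lean on these libraries where they do the work, as an engineer would, in place of code of your own. Each camera call takes 0.05 s, during which the arm holds its last target. There are 200 camera calls.

## Task

Unlatch the food box with the orange lid so that it is ready to be opened: slide its red-knobbed keeper all the way aside, out of the bolt's path, then draw the black-knobbed bolt fully back out of its strike and let go. The keeper blocks the bolt until it is moved. Leave the box with the blue lid alone.

Things in the scene. Friction and masses are not known exactly. Their poses are not given: they have to be found in the camera images.
- orange_box: black food box fixed on the table, to be unlatched: orange lid 270 (x) by 190 (y) mm, lid top 125 mm above the table. Origin: centre of its underside; x points to the lid's hinge side, away from the robot, y left, z up; turned up to 15 degrees. On the lid: two slides with upright round knobs, 22 mm in diameter, from 10 to 50 mm above the lid top. The low steel staples rise 14 mm above it.
- keeper (a joint): red-knobbed keeper of the orange box, in m: 0 = fully across behind the bolt (starts up to 0.010), 0.045 = fully aside at its stop; clears the bolt from 0.026. Knob axis at x = +18, y = +20 mm in the box frame at 0; moves along the box's +y. Slides at about 2 N and stays where left.
- bolt (a joint): black-knobbed bolt of the orange box, in m: 0 = fully shot into the strike on the box's front (starts up to 0.004), 0.040 = fully drawn back at its stop. Knob axis at x = -75, y = -30 mm in the box frame at 0; moves along the box's +x. About 2.5 N, stays where left. With the keeper across, it stops at about 0.008.
- blue_box: a box of the same make with a blue lid and the same keeper and bolt, standing fixed beside the orange one (left or right of it); same size, origin and axes. To be left alone.

How it is judged (in metres and radians):
On the way, in this order (a step that is already met when the one before it is completed fails the run):
1. the keeper of the orange box is slid aside while the bolt is still shot (value of joint keeper above 0.032 m and value of joint bolt below 0.015 m), for 0.2 s.
2. the bolt of the orange box is drawn back (value of joint bolt above 0.03 m and value of joint keeper above 0.032 m), for 0.2 s.
At the end, for the whole second after the job is handed in: the orange box's keeper is slid at least 32 of its 45 mm aside and its bolt is drawn back at least 30 of its 40 mm, both at rest (all of step 2 and velocity of joint keeper between -0.005 and 0.005 m/s and velocity of joint bolt between -0.005 and 0.005 m/s); the robot touches nothing.
It fails at once if the blue-lidded box or its latches are pressed with more than 2 N (contact force between any of the fingers, the arm and blue_box above 2 N).
It also fails if it takes over 38 s, if anything falls off the work surface, if the arm or the gripper's body presses on something with over 40 N, if the wrist force passes 120 N, or if a joint passes its speed limit or range.

## Working session

There is one attempt and no reset: what is moved stays moved. The work goes in short steps, Python scripts to look and compute and a tool call to move; the robot and the scene stay as the last step left them, time stands still between calls to the robot, and variables do not carry over. Pictures are saved under pics/ and viewed, about 8 in all and at most 12, crops included, and the job is handed in when it is done.

Besides the shell and the picture viewer there is one more tool, called after "Emit:" as name(argument=value, ...), one argument or row to a line, values as JSON. step_arm: Moves the arm, as the interface text tells. Its arguments: {"type":"object","properties":{"targets":{"type":"array","items":{"type":"array","items":{"type":"array","items":{"type":"number"}}}},"jaw":{"type":"number"}},"required":["targets"]}

```bash
ls; mkdir -p pics
cat > h.py <<'E'
import numpy as np, cv2
from plant import bot
def cap(n):
    c=bot.capture(n); np.savez(f'/tmp/{n}.npz',**c); return c
def K(c):
    f=200/np.tan(np.radians(c['fov_y'])/2); return f
def world(c,u,v,d=None,z=None):
    f=K(c); R,_=cv2.Rodrigues(np.array(c['rvec'],float)); t=np.array(c['tvec'],float).ravel()
    r=np.array([(u-c['cx'])/f,(v-c['cy'])/f,1.])
    o=-R.T@t; w=R.T@r
    if z is not None: return o+w*(z-o[2])/w[2]
    return o+w*(d if d else c['depth'][int(v),int(u)])
E
python3 - <<'E'
from h import *
for n in('top','scene'):
    c=cap(n); cv2.imwrite(f'pics/{n}1.png',c['color'][:,:,::-1]); print(n,K(c),c['cx'],c['cy'],world(c,320,200))
print(bot.get_obs())
E
```

```text
pics
top 506.83977800353324 314.8510848295932 201.066386435732 [567.60479827 -44.40429576   2.90871913]
scene 369.2291141351962 315.85164942545236 192.63391837167939 [474.08661209  22.00000067   0.53242278]
{'time': 0.1, 'joint_positions': array([ 1.15099147e+00,  3.42625825e-01,  1.52493190e+00, -2.65101595e-06,
        1.27535326e+00, -1.45994796e-01]), 'dq': array([-0.0011108 , -0.00186883, -0.00271035, -0.00088057, -0.00082018,
       -0.00107639]), 'tau': array([ 5.60263543e-04, -4.32004809e+01, -2.44693512e+01,  7.18344119e-02,
        5.26060991e-02, -1.64711628e-05]), 'tool_pos': array([141.7917605 , 505.12247083, 226.12493818]), 'tcp_rot': array([-1.71486814,  1.56947799, -1.98867743]), 'contact_force': array([-1.15452591, -0.79677857,  0.29224123]), 'moment': array([-0.048462  , -0.05357104, -0.04100084]), 'grip_width': 91.66339577616844}
```

View pics/top1.png

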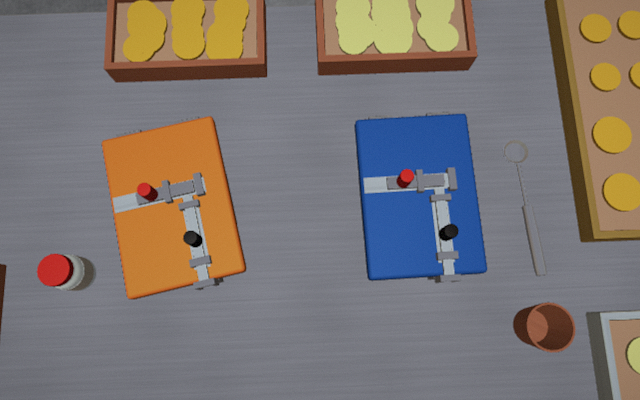

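View pics/scene1.png

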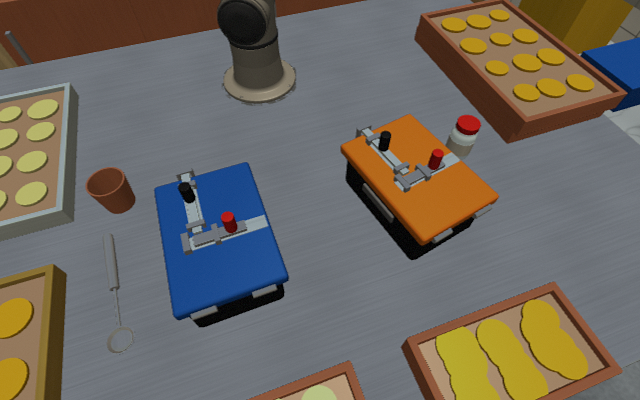

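The top view shows the orange box at left, with lid corners (103,142), (211,118), (244,270) and (129,297), red knob about (147,191) and black knob about (192,239). The blue box is to its right, i.e. towards −y. Next I'll enlarge and measure.

Run:
```python
from h import *
c=dict(np.load('/tmp/top.npz')); im=c['color'][:,:,::-1]
hsv=cv2.cvtColor(np.ascontiguousarray(im),cv2.COLOR_BGR2HSV)
m=cv2.inRange(hsv,(8,150,120),(20,255,255)); m[:105]=0; m[:,300:]=0
cs=max(cv2.findContours(m,0,2)[0],key=cv2.contourArea)
p=np.array([world(c,u,v,z=125)[:2] for u,v in cs[:,0]+0.5],np.float32)
r=cv2.minAreaRect(p); print(r)
cr=cv2.resize(im[170:290,100:250],None,fx=5,fy=5,interpolation=cv2.INTER_CUBIC); cv2.imwrite('pics/crop1.png',cr)
```

```text
((542.8138427734375, 198.49017333984375), (267.5633544921875, 187.0599365234375), 11.704909324645996)
```

View pics/crop1.png

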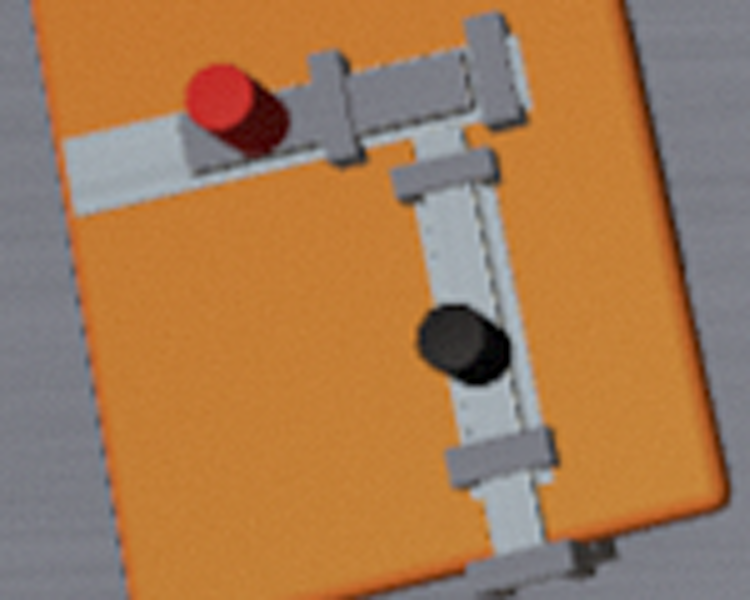

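```bash
cat >> h.py <<'E'
from scipy.spatial.transform import Rotation as Ro
def rel(target, yaw):
    """shift in tool axes (m) to world target (mm), and turn about tool x so tool y is along world heading yaw(deg)"""
    o=bot.get_obs(); R=Ro.from_euler('xyz',o['tcp_rot']).as_matrix()
    s=R.T@(np.array(target)-o['tool_pos'])/1000
    d=R.T@np.array([np.cos(np.radians(yaw)),np.sin(np.radians(yaw)),0])
    a=np.degrees(np.arctan2(d[2],d[1])); a=(a+90)%180-90
    print('shift',s.round(4),'turn',a.round(2),'tcp',o['tool_pos'].round(1),'q6',o['joint_positions'][5].round(2),'F',o['contact_force'].round(1),'w',o['grip_width'].round(1),'t',o['time']); print('axes\n',R.round(3))
E
python3 - <<'E'
from h import *
c=dict(np.load('/tmp/top.npz'))
red=world(c,144.2,189.6,z=175);bl=world(c,190.6,237.8,z=175); print(red,bl)
a=np.radians(11.7);B=np.array([[np.cos(a),-np.sin(a)],[np.sin(a),np.cos(a)]])
for p in(red,bl): print(B.T@(p[:2]-[542.8,198.5]))
rel([red[0],red[1],215],101.7)
E
```

```text
[556.1945338  227.29624728 175.        ] [479.15493604 155.45621419 175.        ]
[18.95574613 25.48170091]
[-71.05143132 -29.24304654]Traceback (most recent call last):
  File "<stdin>", line 6, in <module>
  File "h.py", line 20, in rel
    print('shift',s.round(4),'turn',a.round(2),'tcp',o['tool_pos'].round(1),'q6',o['joint_positions'][5].round(2),'F',o['contact_force'].round(1),'w',o['grip_width'].round(1),'t',o['time']); print('axes\n',R.round(3))
                                                                                                                                                      ^^^^^^^^^^^^^^^^^^^^^
AttributeError: 'float' object has no attribute 'round'
```

```bash
sed -i "s/o\['grip_width'\].round(1)/round(o['grip_width'],1)/" h.py; python3 -c "
from h import *
rel([556.2,227.3,215],101.7)"
```

```text
shift [ 0.0112 -0.1554  0.4741] turn -27.39 tcp [141.8 505.1 226.1] q6 -0.15 F [-1.2 -0.8  0.3] w 91.7 t 0.1
axes
 [[-0.001  0.27   0.963]
 [-0.001  0.963 -0.27 ]
 [-1.    -0.001 -0.   ]]
```

Emit:
step_arm(
  targets=[
    [[0,-0.012,0.036,-2],[0,-0.024,0.072,-4],[0,-0.036,0.108,-6],[0,-0.048,0.144,-8],[0,-0.06,0.18,-10]],
  ],
  jaw=0,
)

```text
time: 0.52
tool_pos: [299.8, 397.4, 225.9]
tcp_rot: [-2.027, 1.569, -2.124]
contact_force: [0.8, 0.7, -0.5]
grip_width: 92.0
```

```bash
python3 -c "
from h import *
rel([556.2,227.3,215],101.7)"
```

```text
shift [ 0.0109 -0.1445  0.2716] turn -17.26 tcp [299.8 397.4 225.9] q6 -0.7 F [ 0.8  0.7 -0.5] w 92.0 t 0.5167
axes
 [[-0.001  0.097  0.995]
 [-0.002  0.995 -0.097]
 [-1.    -0.002 -0.001]]
```

Emit:
step_arm(
  targets=[
    [[0,-0.018,0.033,-3],[0.002,-0.036,0.067,-6],[0.004,-0.054,0.1,-9],[0.006,-0.072,0.133,-12],[0.008,-0.09,0.166,-15]],
  ],
)

```text
time: 0.93
tool_pos: [457.5, 290.2, 217.5]
tcp_rot: [-2.466, 1.568, -2.299]
contact_force: [1.1, 1.1, 0.3]
grip_width: 92.0
```

```bash
python3 -c "
from h import *
rel([556.2,227.3,215],101.7)"
```

```text
shift [ 0.0025 -0.0785  0.0869] turn -2.12 tcp [457.5 290.2 217.5] q6 -1.31 F [1.1 1.1 0.3] w 92.0 t 0.9333
axes
 [[-0.002 -0.166  0.986]
 [-0.002  0.986  0.166]
 [-1.    -0.002 -0.002]]
```

Emit:
step_arm(
  targets=[
    [[0.001,-0.026,0.029,-1],[0.002,-0.052,0.058,-2],[0.0025,-0.0785,0.087,-2.1],[0.0025,-0.0785,0.087,-2.1],[0.0025,-0.0785,0.087,-2.1]],
  ],
)

```text
time: 1.35
tool_pos: [557.3, 225.7, 213.7]
tcp_rot: [-2.754, 1.567, -2.554]
contact_force: [-0.6, -0.2, -0.6]
grip_width: 92.1
```

```bash
python3 -c "
from h import *
rel([556.2,227.3,145],101.7)
c=cap('wrist'); cv2.imwrite('pics/w1.png',c['color'][:,:,::-1])
R,_=cv2.Rodrigues(c['rvec']); 
f=K(c)
for x,y in((556.2,227.3),(479.2,155.5)):
  p=R@np.array([x,y,175])+c['tvec'].ravel(); print(p[:2]/p[2]*f+[c['cx'],c['cy']])
"
```

```text
shift [ 0.0687  0.0019 -0.0005] turn -0.22 tcp [557.3 225.7 213.7] q6 -1.51 F [-0.6 -0.2 -0.6] w 92.1 t 1.35
axes
 [[-0.003 -0.199  0.98 ]
 [-0.002  0.98   0.199]
 [-1.    -0.002 -0.004]]
[325.43760566 222.45606383]
[231.62628067  75.66773711]
```

View pics/w1.png

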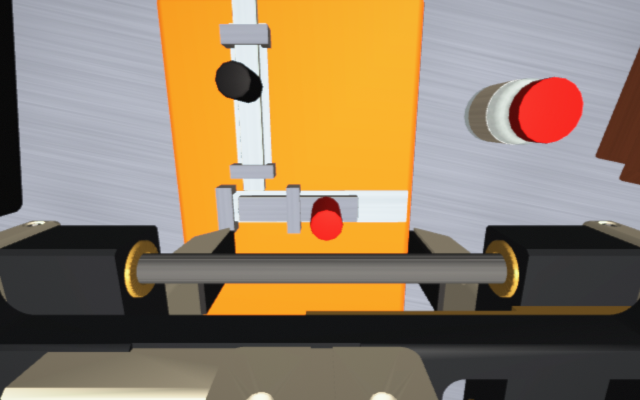

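The wrist view shows the red knob top at about (326,224) and the black at about (234,79). Both lie within 4 px of the predicted positions, so the estimate holds and I can descend.

Emit:
step_arm(
  targets=[
    [[0.02,0.002,0,0],[0.045,0.002,0,0],[0.06,0.002,0,0],[0.069,0.002,0,0],[0.069,0.002,0,0]],
  ],
)

```text
time: 1.82
tool_pos: [553.5, 229.3, 143.2]
tcp_rot: [-2.977, 1.563, -2.773]
contact_force: [-0.1, -0.2, 0.2]
grip_width: 91.7
```

Emit:
step_arm(
  targets=[
    [[0,0,0,0],[0,0,0,0],[0,0,0,0],[0,0,0,0],[0,0,0,0]],
  ],
  jaw=1,
)

```text
time: 2.23
tool_pos: [553.8, 229.4, 144.0]
tcp_rot: [-2.955, 1.564, -2.751]
contact_force: [0.1, -0.4, 1.4]
grip_width: 63.1
```

Emit:
step_arm(
  targets=[
    [[0,0,0,0],[0,0,0,0],[0,0,0,0],[0,0,0,0],[0,0,0,0]],
  ],
)

```text
time: 2.65
tool_pos: [553.8, 229.4, 143.9]
tcp_rot: [-2.961, 1.564, -2.758]
contact_force: [0.7, 1.2, -0.4]
grip_width: 30.1
```

Emit:
step_arm(
  targets=[
    [[0,-0.001,0.002,0],[0,-0.001,0.002,0],[0,-0.001,0.002,0],[0,-0.001,0.002,0],[0,-0.001,0.002,0]],
  ],
)

```text
time: 3.07
tool_pos: [556.1, 228.7, 143.9]
tcp_rot: [-2.931, 1.564, -2.727]
contact_force: [0.3, -0.1, -0.2]
grip_width: 21.4
```

```bash
python3 -c "
from h import *
a=np.radians(11.7); y=np.array([-np.sin(a),np.cos(a),0])
p=bot.get_obs()['tool_pos']
rel(p+y*42,101.7)
"
```

```text
shift [-0.0001  0.042  -0.    ] turn -0.04 tcp [556.1 228.7 143.9] q6 -1.51 F [ 0.3 -0.1 -0.2] w 21.4 t 3.0667
axes
 [[-0.006 -0.202  0.979]
 [-0.003  0.979  0.202]
 [-1.    -0.001 -0.007]]
```

Emit:
step_arm(
  targets=[
    [[0,0.01,0,0],[0,0.02,0,0],[0,0.03,0,0],[0,0.037,0,0],[0,0.037,0,0]],
  ],
)

```text
time: 3.48
tool_pos: [548.1, 267.3, 143.9]
tcp_rot: [-3.133, 1.565, -2.928]
contact_force: [-0.7, 2.2, 0.5]
grip_width: 21.4
```

Emit:
step_arm(
  targets=[
    [[0,0,0,0],[0,0,0,0],[0,0,0,0],[0,0,0,0],[0,0,0,0]],
  ],
)

```text
time: 3.9
tool_pos: [548.0, 267.6, 143.9]
tcp_rot: [3.029, 1.565, -3.049]
contact_force: [-0.1, 2.1, -0.4]
grip_width: 21.3
```

Emit:
step_arm(
  targets=[
    [[0,0,0,0],[0,0,0,0],[0,0,0,0],[0,0,0,0],[0,0,0,0]],
  ],
  jaw=0,
)

```text
time: 4.32
tool_pos: [548.1, 267.4, 143.9]
tcp_rot: [3.053, 1.565, -3.025]
contact_force: [-0.4, -0.3, -0.4]
grip_width: 50.1
```

Emit:
step_arm(
  targets=[
    [[0,0,0,0],[0,0,0,0],[0,0,0,0],[0,0,0,0],[0,0,0,0]],
  ],
)

```text
time: 4.73
tool_pos: [548.1, 267.4, 143.9]
tcp_rot: [3.047, 1.565, -3.031]
contact_force: [0.5, 0.0, 0.2]
grip_width: 84.0
```

Emit:
step_arm(
  targets=[
    [[-0.02,0,0,0],[-0.04,0,0,0],[-0.06,0,0,0],[-0.072,0,0,0],[-0.072,0,0,0]],
  ],
)

```text
time: 5.15
tool_pos: [549.8, 268.0, 219.1]
tcp_rot: [1.788, 1.569, 1.993]
contact_force: [0.3, 0.7, 0.4]
grip_width: 91.5
```

```bash
python3 -c "
from h import *
rel([479.2,155.5,215],101.7)
c=cap('wrist'); cv2.imwrite('pics/w2.png',c['color'][:,:,::-1])
R,_=cv2.Rodrigues(c['rvec']); 
f=K(c)
for x,y in((556.2-.2028*37,227.3+.979*37),(479.2,155.5)):
  p=R@np.array([x,y,175])+c['tvec'].ravel(); print(p[:2]/p[2]*f+[c['cx'],c['cy']])
"
```

```text
shift [ 0.004  -0.0958 -0.092 ] turn 0.06 tcp [549.8 268.  219.1] q6 -1.45 F [0.3 0.7 0.4] w 91.5 t 5.15
axes
 [[-0.001 -0.204  0.979]
 [ 0.001  0.979  0.204]
 [-1.     0.001 -0.   ]]
[316.27252824 217.98835301]
[162.27672833  73.79970815]
```

View pics/w2.png

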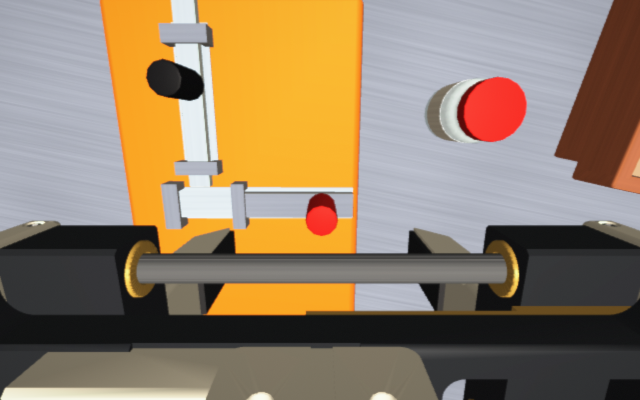

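The keeper is now aside: red knob at (321,222), and its bar no longer crosses between the staples at (172,205) and (239,205). The black knob top is at (162,78), as predicted. Next is the bolt.

Emit:
step_arm(
  targets=[
    [[0,-0.025,-0.024,0],[0,-0.05,-0.048,0],[0.002,-0.075,-0.072,0],[0.003,-0.096,-0.092,0],[0.003,-0.096,-0.092,0]],
  ],
)

```text
time: 5.62
tool_pos: [475.0, 151.6, 212.8]
tcp_rot: [-3.128, 1.562, -2.925]
contact_force: [1.2, 0.8, 1.1]
grip_width: 91.7
```

```bash
python3 -c "
from h import *
rel([479.2,155.5,144],101.7)"
```

```text
shift [0.0687 0.003  0.0054] turn -0.07 tcp [475.  151.6 212.8] q6 -1.62 F [1.2 0.8 1.1] w 91.7 t 5.6167
axes
 [[-0.008 -0.202  0.979]
 [-0.002  0.979  0.202]
 [-1.    -0.    -0.008]]
```

Emit:
step_arm(
  targets=[
    [[0.01,0.003,0.005,0],[0.03,0.003,0.005,0],[0.055,0.003,0.005,0],[0.069,0.003,0.005,0],[0.069,0.003,0.005,0]],
  ],
)

```text
time: 6.03
tool_pos: [476.8, 155.9, 139.3]
tcp_rot: [3.115, 1.555, -2.964]
contact_force: [-0.6, 0.8, -0.1]
grip_width: 92.1
```

Emit:
step_arm(
  targets=[
    [[0,0,0,0],[0,0,0,0],[0,0,0,0],[0,0,0,0],[0,0,0,0]],
  ],
  jaw=1,
)

```text
time: 6.45
tool_pos: [477.3, 156.1, 140.0]
tcp_rot: [3.117, 1.556, -2.963]
contact_force: [0.7, -0.6, -0.5]
grip_width: 63.4
```

```bash
python3 -c "
from h import *
rel([479.2,155.5,144],101.7)"
```

```text
shift [-0.004  -0.001   0.0016] turn -0.03 tcp [477.3 156.1 140. ] q6 -1.61 F [ 0.7 -0.6 -0.5] w 63.4 t 6.45
axes
 [[-0.014 -0.202  0.979]
 [-0.003  0.979  0.202]
 [-1.     0.    -0.014]]
```

Emit:
step_arm(
  targets=[
    [[-0.004,-0.001,0.001,0],[-0.004,-0.001,0.001,0],[-0.004,-0.001,0.001,0],[-0.004,-0.001,0.001,0],[-0.004,-0.001,0.001,0]],
  ],
)

```text
time: 6.87
tool_pos: [478.5, 155.3, 144.0]
tcp_rot: [3.114, 1.556, -2.966]
contact_force: [-0.7, -0.4, 0.1]
grip_width: 29.9
```

Emit:
step_arm(
  targets=[
    [[0,0,0,0],[0,0,0,0],[0,0,0,0],[0,0,0,0],[0,0,0,0]],
  ],
)

```text
time: 7.28
tool_pos: [478.2, 156.4, 144.0]
tcp_rot: [2.98, 1.556, -3.1]
contact_force: [-0.6, 5.1, -0.8]
grip_width: 21.5
```

Emit:
step_arm(
  targets=[
    [[0,0,0.008,0],[0,0,0.016,0],[0,0,0.024,0],[0,0,0.031,0],[0,0,0.034,0]],
  ],
)

```text
time: 7.7
tool_pos: [513.3, 163.7, 144.0]
tcp_rot: [2.938, 1.558, 3.141]
contact_force: [-3.2, 0.7, 6.8]
grip_width: 21.2
```

Emit:
step_arm(
  targets=[
    [[0,0,0,0],[0,0,0,0],[0,0,0,0],[0,0,0,0],[0,0,0,0]],
  ],
)

```text
time: 8.12
tool_pos: [514.0, 163.8, 144.0]
tcp_rot: [2.902, 1.559, 3.105]
contact_force: [2.6, 2.5, 0.9]
grip_width: 21.5
```

Moved about 36 mm. Next I release, lift and check.

Emit:
step_arm(
  targets=[
    [[0,0,0,0],[0,0,0,0],[0,0,0,0],[0,0,0,0],[0,0,0,0]],
  ],
  jaw=0,
)

```text
time: 8.53
tool_pos: [513.8, 163.7, 143.8]
tcp_rot: [2.92, 1.559, 3.124]
contact_force: [0.0, 0.1, -0.2]
grip_width: 50.4
```

Emit:
step_arm(
  targets=[
    [[0,0,0,0],[0,0,0,0],[0,0,0,0],[0,0,0,0],[0,0,0,0]],
  ],
)

```text
time: 8.95
tool_pos: [513.7, 163.7, 143.9]
tcp_rot: [2.92, 1.559, 3.123]
contact_force: [-0.4, 0.5, 0.1]
grip_width: 83.4
```

Emit:
step_arm(
  targets=[
    [[-0.02,0,0,0],[-0.04,0,0,0],[-0.06,0,0,0],[-0.08,0,0,0],[-0.08,0,0,0]],
  ],
)

```text
time: 9.37
tool_pos: [516.6, 164.1, 227.9]
tcp_rot: [2.644, 1.566, 2.847]
contact_force: [-0.0, -0.4, 0.1]
grip_width: 91.4
```

Emit:
step_arm(
  targets=[
    [[-0.02,0.02,-0.02,0],[-0.04,0.04,-0.04,0],[-0.06,0.06,-0.06,0],[-0.07,0.08,-0.08,0],[-0.07,0.1,-0.09,0]],
  ],
)

```text
time: 9.78
tool_pos: [407.3, 244.4, 300.7]
tcp_rot: [1.855, 1.568, 2.058]
contact_force: [0.9, 2.3, -0.4]
grip_width: 92.1
```

```bash
python3 -c "
from h import *
for n in('wrist','scene'): 
  c=cap(n); im=c['color'][:,:,::-1]; cv2.imwrite('pics/'+n+'3.png',im if n=='wrist' else cv2.resize(im[80:280,320:520],None,fx=3,fy=3))
print(bot.get_obs()['contact_force'],bot.get_obs()['dq'])
"
```

```text
[ 0.52901503 -1.0885853  -0.66889468] [-0.0504052   0.03293044 -0.00660875 -0.02744481 -0.01057436 -0.05043433]
```

View pics/wrist3.png

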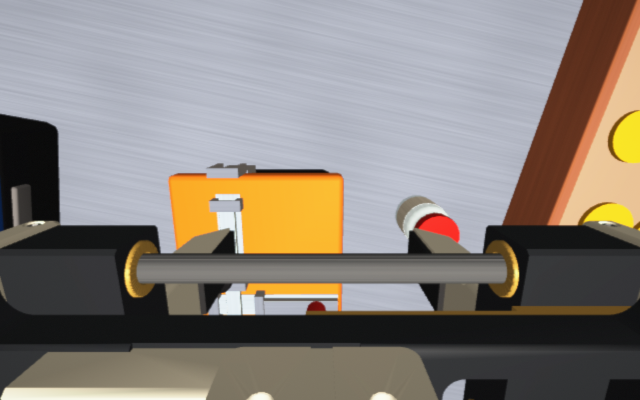

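View pics/scene3.png

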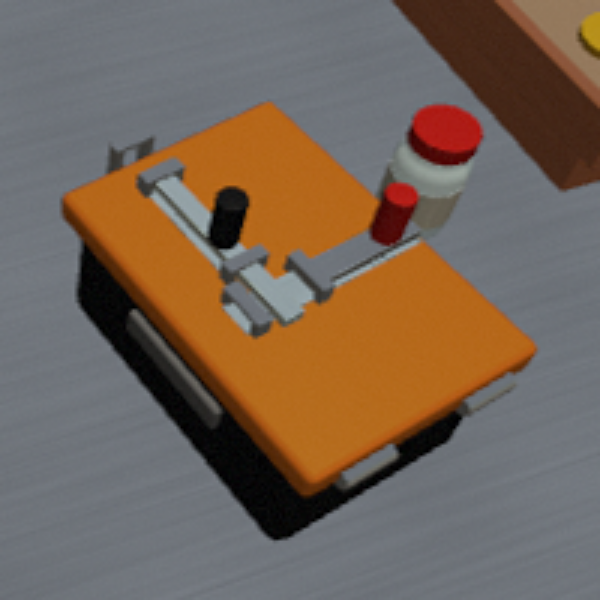

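The scene crop shows the bolt out of its strike, with the black knob top at crop (232,196). The keeper is aside, with the red knob top at (401,194). A numeric check comes next, along with a settle step.

Emit:
step_arm(
  targets=[
    [[0,0,0,0],[0,0,0,0],[0,0,0,0],[0,0,0,0],[0,0,0,0]],
  ],
)

```text
time: 10.3
tool_pos: [407.1, 245.0, 298.6]
tcp_rot: [2.51, 1.565, 2.715]
contact_force: [0.5, 0.2, 0.5]
grip_width: 91.8
```

```bash
python3 -c "
from h import *
c=dict(np.load('/tmp/scene.npz'))
a=np.radians(11.7);B=np.array([[np.cos(a),-np.sin(a)],[np.sin(a),np.cos(a)]])
for n,u,v in(('bolt',232,196),('keeper',401,194)):
  p=world(c,320+u/3,80+v/3,z=175); print(n,B.T@(p[:2]-[542.8,198.5]))
"
```

```text
bolt [-32.71568283 -28.81600606]
keeper [21.93782202 64.1232708 ]
```

```bash
python3 -c "
from h import *
print(bot.close_job())"
```

```text
the job is handed in; nothing more can be done
None
```

The orange box is unlatched and the job is handed in; no verdict was reported. I slid the red keeper aside first, then drew the black bolt back. After that I let go and pulled the arm clear, at about 10 s of the 38 s allowed.

- **Keeper:** the last scene image puts it at about 44 of 45 mm. The 5.5 mm start reading plus the 39 mm the gripper moved gives 44–45 mm, so the two agree.
- **Bolt:** the same image puts it at about 42 mm, which is over its 40 mm stop. The gripper travel gives about 40 mm, so they differ by roughly 2 mm, about the camera calibration error. Both are well past the 30 mm needed.
- **Rest of the scene:** the largest force reading in any check was about 8 N, while drawing the bolt. It was near zero at the end, with nothing touching the robot. I never moved the arm to the blue box.

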